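Cock and fire the lid impact tester

TASK

Run one impact test on the sealed cup in the tester. Pull the sprung striker arm up and back by its handle bar until the sear catches and it stays up by itself, then take the stray nut that lies on the slide under it and set it down flat on the bench, clear of the tester's base plate, then slide the carriage with the cup up against its stop. Last, with the arm cocked and the carriage home, press the sloping trigger button under the guard so that the spring throws the striker onto the cup's lid, and let go of the button; do not knock the other things on the bench about.

Things in the scene. Friction and masses are not known exactly. Their poses are not given: they have to be found in the camera images.
- tester: Lid impact tester, fixed. Origin on the bench, in the plane in which the arm swings; y along the slide, from the carriage's outer end to the housing; z up; -x is the side of the handle, knob and trigger. Base plate 12 mm thick, x -115 to 55, y -200 to 200 mm; on it a rail 60 mm wide, top at z = 20 mm. Grey housing x -25 to 25, y 75 to 175 mm, 122 mm high.
- pivot (a point): Pivot of the striker arm, an axis along the tester's x, at its x 0, y 95, z 105 mm, in the housing.
- striker (a joint): Hinge of the sprung striker arm, rad; grows as the arm is lifted. 0: down (pointing to the tester's -y, 0.08 below level) over nothing; about 0.08: nose on the cup's lid; 1.65: straight up; 1.70: end of travel. The sear catches once the arm has been drawn past 1.58; let go, it rests at about 1.53. Spring and weight pull down with 3 N at the handle when down, 4 to 5 N when cocked.
- handle (a point): Middle of the round handle bar, 14 mm in diameter, at the arm's end, 125 mm from the pivot. The bar sticks out to the tester's -x side, parallel to the pivot; black 20 mm ball at its end, 31 mm from this point; the arm is 49 mm off on the other side. In the tester's frame x = -55, y = 95 - 125 cos(q - 0.08), z = 105 + 125 sin(q - 0.08) mm, q = striker. The bar can turn between gripping pads.
- trigger (a joint): Trigger button, m: 0 out, 0.008 fully in; the sear lets go at about 0.005. It springs back by itself (2 to 5 N; about 4 to 6 N trip it). As the arm is cocked the button dips and pops out again.
- trigger_top (a point): Centre of the round steel trigger button's flat face, 22 mm in diameter, standing 12 mm out of a face that slopes 35 degrees down towards the tester's +y (its housing end). The button is pressed along its axis: down and towards the tester's -y, 35 degrees from vertical. The guard bars it from straight above.
- guard (a point): Middle of the lower +y edge of the flat guard over the trigger: 92 mm wide along the tester's x (-115 to -23 mm), 5 mm thick, reaching 84 mm from here towards -y. The button's centre lies 12 mm inside this edge and 50 mm below.
- carriage (a joint): Carriage on the slide, m: 0 fully out, 0.12 at its stop with the cup under the striker; grows towards the tester's +y. Friction 2 N; stays where left. Plate 90 (x) by 84 (y) by 10 mm; in its middle a clamped sealed cup 68 mm wide, lid 85 mm above the bench, centre at the tester's x = 0, y = -150 mm + joint. The lowered arm bars the cup's way; the nut keeps it from its stop.
- stop (a point): Middle of the top edge of the carriage's stop, on the side that faces the carriage: a dark bar across the rail, 64 mm wide (x), 10 mm thick, top 32 mm above the bench.
- carriage_knob (a point): Middle of the upright black knob of the carriage: 18 mm in diameter, 24 mm tall, on a thin stem on an ear of the carriage, 60 mm to the tester's -x side and 20 mm to the -y side of the cup's centre, 56 mm above the bench; the ear's top is at 30 mm.
- nut: Grey knurled round nut, 40 mm in diameter, 22 mm high (its solid rim 19 mm), about 0.12 kg. Origin at the centre of its underside, z up. At first it lies flat on the rail (20 mm above the bench) between the carriage and the stop, under the striker. (A blue toolbox stands fixed at the back left, beyond x = 0.7 m, y = 0.12 m.)
- spray_can: Bystander: spray can with dark cap, 52 mm in diameter, 161 mm tall, standing; origin at the centre of its base.
- union_ring: Bystander: black ribbed plastic ring, 67 mm in diameter, 28 mm high, lying flat; origin at the centre of its underside.
- foot: Bystander: white round machine foot, 42 mm in diameter, 32 mm high; origin at the centre of its underside.
- pliers: Bystander: pliers with red grips, 67 x 150 x 17 mm, lying, length along its y axis; origin at the centre of the underside.
- film_roll: Bystander: brown roll of lid film standing on end, 69 mm in diameter, 145 mm tall; origin at the centre of its base.
- driver: Bystander: yellow-handled screwdriver, 29 x 173 x 30 mm, lying, length along its y axis; origin at the centre of the underside.
Things that resemble listed ones, but are neither listed nor needed, are in the scene too. Leave any brown or green look-alike of the nut alone.

How it is judged:
By the outcome, as a careful person would: the job done as asked, in the order asked, and still so for the second after the job is handed in, with the robot touching nothing.
It also fails if it takes over 72 s, if anything falls off the work surface, if the arm or the gripper's body presses on something with over 40 N, if the wrist force passes 120 N, or if a joint passes its speed limit or range.

ROBOT

A 7-joint arm with a two-finger parallel gripper is mounted at the origin on a cart in front of the work surface, level with it; the furniture and walls round the work are solid. World frame = base frame: x ahead of the robot, y to its left, z up, the work surface at z = 0. Lengths are in m, angles in rad, forces in N, time in s.
With the tool pointing down it reaches from about 0.425 to 0.95 m from the base axis. Payload 4.7 kg.
Tool frame: the origin (TCP) lies at the very end of the fingers, on their centre line; the grasp point (between the pads) lies 19 mm behind it; z points along the fingers, y is the line along which they close (so a half turn about z gives the same grasp; the last joint's range is limited). The gripper opens to 85 mm and grips with 20 to 120 N. Pads are 22 mm wide; open, the fingers measure 114 mm over their backs; the gripper's body (76 mm by 85 mm) begins 54 mm behind the grasp point. The pads swing forward as they close: fully open they stand 13 mm farther back than shut.
Start: joints at [-1.173, 0.469, -0.049, 1.532, 0.024, 1.141, -0.082], TCP at [0.279, 0.614, 0.231] pointing down, gripper open.
Joint ranges: [-2.59, 2.59], [-0.33, 1.99], [-1.39, 1.29], [0.1, 2.45], [-1.04, 4.18], [0.21, 1.99], [-2.66, 2.66]. Speed limits (rad/s): [2.57, 2.57, 3.14, 3.14, 3.14, 3.14, 3.14].

INTERFACE

Orientations are given as a rotation vector (axis times angle).
In Python, from plant import sense, read_camera, calibration, job_done, outline_of, place_of gives the robot as it stands.
- The arm moves only by the tool apply_moves, never from a script. Its arguments are lists of equal length, an entry for each row: "turn": the turn, a rotation vector about the tool's x, y, z in rad, a list of three; "travel": the shift along the tool's x, y, z in m, a list of three; "gripper": the opening, from 0 (shut) to 1 (fully open). In form: {"turn": [[rx, ry, rz], ...], "travel": [[x, y, z], ...], "gripper": [gripper, ...]}. A call has 1 to 12 rows; each row is the pose to reach, as a shift and turn from the pose commanded when the call began, along the tool's axes at that moment; what a row does not reach only later rows make up. A row lasts 1/12 s, in which the tool goes at most 41.7 mm and 7.16 degrees, less where a joint would pass 70% of its speed; a pose out of reach is approached as far as the arm can. A call with a gripper value outside its range is refused whole. The fingers move at their own pace and stop on an object; "grip_force" is the grip in N (left out, the last holds). Time passes only in rows, so rows that repeat a pose let the fingers close. It gives the time, the measured TCP pose, the force, the opening and the grip force at its end, in the units of the state.
- sense(): the state, without advancing time (a new reading comes with each control period).
- read_camera(name): name is "scene" or "top" or "wrist"; returns the picture (384x512x3 uint8, blue, green, red); there is no depth.
- calibration(name): a dict with "camera_matrix" (3x3 intrinsics, pixels), "rvec" (rotation vector, rad) and "tvec" (3), from world to camera coordinates, as OpenCV has them. Camera axes: x right, y down, z forward; pixel columns grow to the right and rows downward; lengths in m; the calibration is good to about 2 mm. A picture is of the moment at which its call begins: read the wrist's pose just before it. calibration takes no time and is no camera call; for the wrist camera it gives the pose at the moment of the call.
- job_done(): hands the job in; it is judged then, once.
Trained networks look in the newest picture that a camera, given by its name, has taken for a name from the list of things; names that differ only in an ending like _2 or _b are one class to them, and where a whole thing is asked for, a point or a joint stands for the part that bears it (a point fixed in the world has none). Each returns a list of dicts, best first, with "score" (0 to 1); they miss things now and then, are a little off and sometimes report something else, mostly with a low value. They report only what shows in the picture. A call takes as long as a camera call. They do not tell look-alikes from the thing itself.
- outline_of(camera, query): "region" (384x512 bool, what is visible of it) and "extent" ([centre column, centre row, width, height] in pixels, round what is visible of it).
- place_of(camera, query): "pixel" ([column, row] in pixels: a listed point, or the origin of a listed thing).
The state is a dict: "clock": time; "joint_positions": joint angles; "qd": joint speeds; "effort": joint torques, N m; "tool_pos": TCP position; "orientation": TCP orientation; "wrist_force": force on the tool from outside, world axes, zero at the start; "torque": the same for the moment, N m; "opening": finger opening in m; "grasp_force": force on a finger pad.
Only numpy, scipy, OpenCV 4.12 (cv2) and the standard library are available. Lean on these libraries where they do the work, as an engineer would, in place of code of your own. Each camera call takes 0.05 s, during which the arm holds its last target. There are 200 camera calls.

## Working session

There is one attempt and no reset: what is moved stays moved. The work goes in short steps, Python scripts to look and compute and a tool call to move; the robot and the scene stay as the last step left them, time stands still between calls to the robot, and variables do not carry over. Pictures are saved under pics/ and viewed, at most 10 in all, crops included, and the job is handed in when it is done.

Besides the shell and the picture viewer there is one more tool, called after "Emit:" in YAML: its name, and indented under it one key for each argument. apply_moves: Moves the arm, as the interface text tells. Its arguments: {"type":"object","properties":{"turn":{"type":"array"},"travel":{"type":"array"},"gripper":{"type":"array"},"grip_force":{"type":"number"}},"required":["turn","travel","gripper"]}

```bash
mkdir -p pics; ls
cat > h.py <<'E'
import numpy as np, cv2
from plant import *
R=lambda v: cv2.Rodrigues(np.array(v,float))[0]
def ray(cam,px):
    c=calibration(cam);K=np.array(c["camera_matrix"]);Rm=R(c["rvec"]);t=np.array(c["tvec"]).ravel()
    d=Rm.T@np.linalg.inv(K)@np.array([px[0],px[1],1.]);return -Rm.T@t,d/np.linalg.norm(d)
def onz(cam,px,z):
    o,d=ray(cam,px);return o+d*(z-o[2])/d[2]
def tri(a,b):
    A=np.zeros((3,3));v=np.zeros(3)
    for o,d in (a,b):
        P=np.eye(3)-np.outer(d,d);A+=P;v+=P@o
    p=np.linalg.solve(A,v);return p,[np.linalg.norm((np.eye(3)-np.outer(d,d))@(p-o)) for o,d in (a,b)]
def proj(cam,p):
    c=calibration(cam);return cv2.projectPoints(np.array(p,float).reshape(-1,3),np.array(c["rvec"],float),np.array(c["tvec"],float),np.array(c["camera_matrix"],float),None)[0].reshape(-1,2)
E
python3 - <<'E'
from h import *
s=sense();print(s["tool_pos"],s["orientation"],s["clock"])
a=read_camera("scene");b=read_camera("top")
cv2.imwrite("pics/a.png",np.hstack([a,b])[:, :]) if 0 else None
cv2.imwrite("pics/scene.png",cv2.resize(a,(800,600)));cv2.imwrite("pics/top.png",cv2.resize(b,(800,600)))
np.set_printoptions(precision=4,suppress=True)
for n in ["tester","pivot","handle","trigger_top","guard","stop","carriage_knob","nut"]:
    r={}
    for c in ("scene","top"):
        l=place_of(c,n);r[c]=l;print(n,c,[(np.round(q["pixel"]).tolist(),round(q["score"],2)) for q in l[:4]])
    if r["scene"] and r["top"]: print("  tri",*tri(ray("scene",r["scene"][0]["pixel"]),ray("top",r["top"][0]["pixel"])))
E
```

```text
pics
[0.27916804 0.61388326 0.2302437 ] [-0.66520038 -3.0700253   0.00314815] 0.0
tester scene [([256.0, 209.0], 0.6), ([163.0, 187.0], 0.2)]
tester top [([255.0, 185.0], 0.77), ([244.0, 257.0], 0.4)]
  tri [ 0.5884  0.0118 -0.0099] [np.float64(0.001103221570134763), np.float64(0.0011032215701347835)]
pivot scene [([225.0, 168.0], 0.59)]
pivot top [([214.0, 178.0], 0.74)]
  tri [0.5837 0.1079 0.1084] [np.float64(0.0031320915202050163), np.float64(0.0031320915202049933)]
handle scene [([250.0, 194.0], 0.68)]
handle top []
trigger_top scene [([191.0, 192.0], 0.52)]
trigger_top top []
guard scene [([183.0, 170.0], 0.91), ([254.0, 193.0], 0.52)]
guard top [([177.0, 202.0], 0.73)]
  tri [0.5207 0.1998 0.1126] [np.float64(0.00030488678765396823), np.float64(0.00030488678765404044)]
stop scene [([251.0, 201.0], 0.71)]
stop top [([262.0, 199.0], 0.67), ([250.0, 184.0], 0.63)]
  tri [ 0.5352 -0.0033  0.0597] [np.float64(0.0022567203244961797), np.float64(0.002256720324496163)]
carriage_knob scene [([298.0, 224.0], 0.65)]
carriage_knob top [([317.0, 212.0], 0.68)]
  tri [ 0.5036 -0.148   0.0523] [np.float64(0.0013378202462606629), np.float64(0.0013378202462605124)]
nut scene [([262.0, 206.0], 0.61), ([170.0, 233.0], 0.6), ([282.0, 177.0], 0.51), ([174.0, 255.0], 0.47)]
nut top [([373.0, 180.0], 0.58), ([258.0, 120.0], 0.52), ([263.0, 192.0], 0.5), ([217.0, 283.0], 0.44)]
  tri [ 0.482  -0.1727  0.1862] [np.float64(0.10735516186164847), np.float64(0.10735516186164842)]
```

View pics/scene.png

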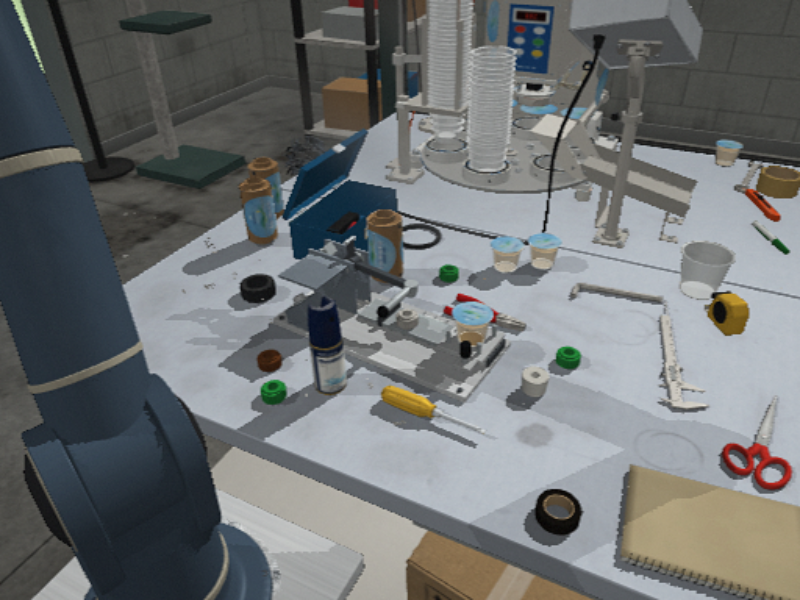

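View pics/top.png

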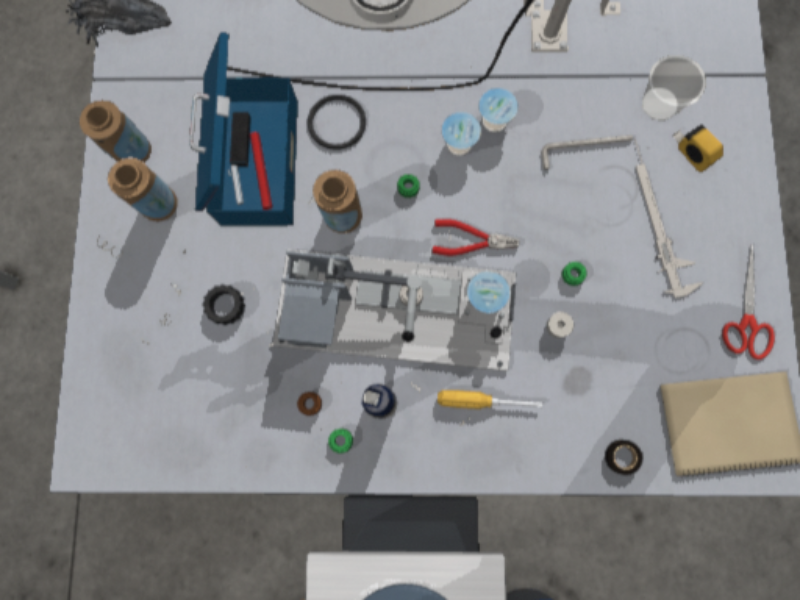

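The scene view shows the tester in the middle, with its handle ball at (382,312), knob at (465,348) and the nut on the rail at (408,315). The top view shows the nut on the rail at (410,292), the handle ball at (408,336), the knob at (496,332) and the guard at (308,315). The nut candidates in the top view are:
- (410,292), grey, on the rail under the arm. It fits the description.
- (309,403), brown.
- (340,440), (408,185) and (573,273), green.
- (560,324), the white foot.

I'll fit the tester pose and confirm on an overlay crop.

```bash
cat > fit.py <<'E'
from h import *
from scipy.optimize import least_squares
np.set_printoptions(precision=4,suppress=True)
k=1.5625
# (cam,pixel,tester point)
obs=[("top",np.array(p)/k,q) for p,q in [((288,250),(.055,.2,.012)),((516,271),(.055,-.2,.012)),((509,368),(-.115,-.2,.012)),((273,346),(-.115,.2,.012))]]
obs+=[("top",(214,178),(0,.095,.105)),("scene",(225,168),(0,.095,.105))]
def T(v,p):
    c,s=np.cos(v[2]),np.sin(v[2]);p=np.array(p,float);return np.array([v[0]+c*p[0]-s*p[1],v[1]+s*p[0]+c*p[1],p[2]])
def inv(v,w):
    c,s=np.cos(v[2]),np.sin(v[2]);d=np.array(w)-[v[0],v[1],0];return np.array([c*d[0]+s*d[1],-s*d[0]+c*d[1],d[2]])
if __name__=="__main__":
    f=lambda v:np.concatenate([proj(c,T(v,q))[0]-p for c,p,q in obs])
    r=least_squares(f,[.59,.01,-.09],loss="soft_l1");v=r.x;print(v,r.fun.reshape(-1,2))
    np.save("v.npy",v)
    print("knob t",inv(v,tri(ray("scene",(298,224)),ray("top",(317,212)))[0]))
    print("guard t",inv(v,tri(ray("scene",(183,170)),ray("top",(177,202)))[0]))
    n=onz("top",(263,187),.042);print("nut",n,inv(v,n))
    for cam,(x0,y0,w,h),n in (("top",(165,140,180,110),"a"),("scene",(150,140,190,120),"b")):
        im=read_camera(cam);S=4
        im=cv2.resize(im[y0:y0+h,x0:x0+w],None,fx=S,fy=S,interpolation=cv2.INTER_CUBIC)
        for q in [(.055,.2,.012),(.055,-.2,.012),(-.115,-.2,.012),(-.115,.2,.012),(-.055,-.03,.095),(-.025,.075,.122),(-.025,.175,.122),(.025,.075,.122),(0,.095,.105)]:
            p=(proj(cam,T(v,q))[0]-[x0,y0])*S; cv2.drawMarker(im,tuple(int(a) for a in p),(0,0,255),0,10)
        cv2.imwrite(f"pics/{n}.png",im)
    for q in ["spray_can","union_ring","foot","pliers","film_roll","driver"]:
        l=place_of("top",q)
        if l: print(q,onz("top",l[0]["pixel"],0),l[0]["score"])
E
python3 fit.py
```

```text
[ 0.5794  0.0148 -0.0958] [[-1.0864 -0.0811]
 [ 0.1587 -0.2052]
 [ 0.3595  0.8395]
 [ 0.0425  0.3791]
 [ 0.8996 -2.7828]
 [-0.8064 -0.1851]]
knob t [-0.0586 -0.1689  0.0524]
guard t [-0.0769  0.1782  0.1125]
nut [ 0.5715 -0.0088  0.042 ] [-0.0056 -0.0243  0.042 ]
spray_can [0.3853 0.0403 0.    ] 0.57
union_ring [0.5561 0.313  0.    ] 0.76
pliers [ 0.6706 -0.1197  0.    ] 0.95
film_roll [0.7119 0.1142 0.    ] 0.79
driver [ 0.3987 -0.1349  0.    ] 0.79
```

View pics/a.png

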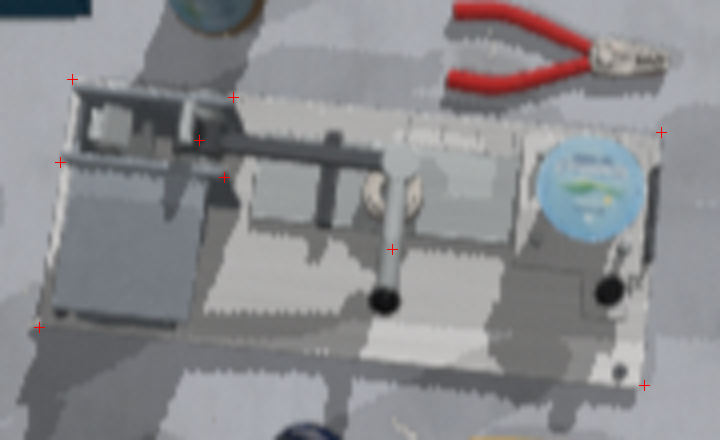

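View pics/b.png

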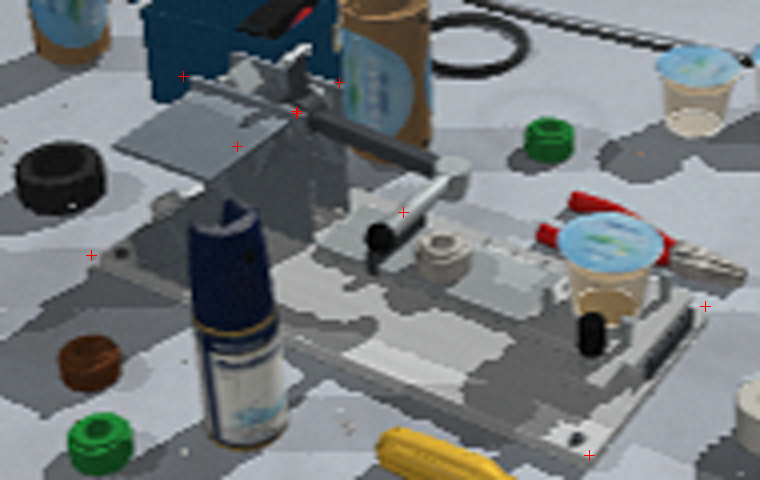

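The overlay fits the base corners to a few mm. The grey nut is at top-crop (392,192), partly hidden by the bar, and lies on the rail under the arm. I'll refine the pose with the ball and knob pixels and write a move planner.

```bash
cat > plan.py <<'E'
from h import *
from fit import T,inv
from scipy.spatial.transform import Rotation as Ro
np.set_printoptions(precision=4,suppress=True)
v=np.load("v.npy")
def ori(yaw,tilt=0):
    """tool down, tool y at tester-angle yaw from tester x (deg); then tilted so tool z leans to tester -y by tilt deg"""
    a=np.deg2rad(yaw);y=np.array([np.cos(a),np.sin(a),0]);z=np.array([0,0,-1.]);M=np.c_[np.cross(y,z),y,z]
    t=Ro.from_euler("x",-tilt,degrees=True).as_matrix()
    return Ro.from_euler("z",v[2]).as_matrix()@t@M
def step(pt,Rt,tester=True):
    s=sense();R0=R(s["orientation"]);p=T(v,pt) if tester else np.array(pt,float)
    print("travel",np.round(R0.T@(p-s["tool_pos"]),4).tolist(),"turn",np.round(Ro.from_matrix(R0.T@Rt).as_rotvec(),4).tolist(),"world",p,"dist",np.linalg.norm(p-s["tool_pos"]))
def here():
    s=sense();R0=R(s["orientation"]);print("t",s["clock"],"tester",inv(v,s["tool_pos"]),"open",s["opening"],"gf",s["grasp_force"],"F",s["wrist_force"],"q",s["joint_positions"])
E
cat > r.py <<'E'
from fit import *
o=obs[:4]+[("top",(261,215),(-.086,-.0296,.095)),("scene",(244.5,199.2),(-.086,-.0296,.095)),("top",(317.2,212.7),(-.06,-.17,.066))]
f=lambda v:np.concatenate([proj(c,T(v,q))[0]-p for c,p,q in o])
r=least_squares(f,[.59,.01,-.09],loss="soft_l1");v=r.x;print(v,r.fun.reshape(-1,2));np.save("v.npy",v)
import plan
plan.step((-.057,-.03,.20),plan.ori(90)); plan.here()
for n,p in (("foot",(560,324)),("spot",(615,385))): print(n,onz("top",np.array(p)/1.5625,.02))
print("nut",inv(v,onz("top",(263,188),.042)))
E
python3 r.py
```

```text
[ 0.5795  0.0151 -0.0998] [[-1.0809 -0.3688]
 [ 0.1032  0.0852]
 [ 0.038   1.1211]
 [-0.2074  0.0492]
 [ 0.5088 -0.0707]
 [-0.5977 -0.162 ]
 [ 1.1355 -0.9314]]
travel [-0.4769, -0.4681, 0.0313] turn [0.0001, -0.0, -0.327] world [ 0.5198 -0.0091  0.2   ] dist 0.6689927925502297
t 1.3 tester [-0.3583  0.5665  0.2314] open 0.08501387844737256 gf 0.0 F [-0.8299 -0.1831  0.1618] q [-1.1729  0.4686 -0.0486  1.5325  0.0241  1.141  -0.0823]
foot [ 0.5211 -0.2587  0.02  ]
spot [ 0.4194 -0.3445  0.02  ]
nut [-0.0082 -0.0249  0.042 ]
```

Emit:
apply_moves:
  turn:
    - [0,0,-0.327]
    - [0,0,-0.327]
    - [0,0,-0.327]
    - [0,0,-0.327]
    - [0,0,-0.327]
    - [0,0,-0.327]
    - [0,0,-0.327]
    - [0,0,-0.327]
    - [0,0,-0.327]
    - [0,0,-0.327]
    - [0,0,-0.327]
    - [0,0,-0.327]
  travel:
    - [-0.477,-0.468,0]
    - [-0.477,-0.468,0]
    - [-0.477,-0.468,0]
    - [-0.477,-0.468,0]
    - [-0.477,-0.468,0]
    - [-0.477,-0.468,0]
    - [-0.477,-0.468,0]
    - [-0.477,-0.468,0]
    - [-0.477,-0.468,0]
    - [-0.477,-0.468,0]
    - [-0.477,-0.468,0]
    - [-0.477,-0.468,0]
  gripper: [0.6,0.6,0.6,0.6,0.6,0.6,0.6,0.6,0.6,0.6,0.6,0.6]
  grip_force: 40

```text
clock: 2.3
tool_pos: [0.4597, 0.146, 0.2318]
orientation: [0.156, 3.137, 0.001]
wrist_force: [0.8, 0.4, -0.2]
opening: 0.0511
grasp_force: 0.0
```

```bash
python3 -c "
from plan import *
here();step((-.057,-.03,.20),ori(90))"
```

```text
t 2.3 tester [-0.1322  0.1183  0.2318] open 0.05111248882372994 gf 0.0 F [ 0.7644  0.4429 -0.2108] q [-0.4884  0.1502  0.1047  1.9819 -0.0188  1.0093  1.0963]
travel [-0.0751, -0.1484, 0.0317] turn [0.0008, 0.0009, 0.0001] world [ 0.5198 -0.0091  0.2   ] dist 0.16932146136364778
```

Emit:
apply_moves:
  turn:
    - [0,0,0]
    - [0,0,0]
    - [0,0,0]
    - [0,0,0]
    - [0,0,0]
    - [0,0,0]
    - [0,0,0]
  travel:
    - [-0.075,-0.148,0.01]
    - [-0.075,-0.148,0.01]
    - [-0.075,-0.148,0.01]
    - [-0.075,-0.148,0.02]
    - [-0.075,-0.148,0.03]
    - [-0.075,-0.148,0.032]
    - [-0.075,-0.148,0.032]
  gripper: [0.6,0.6,0.6,0.6,0.6,0.6,0.6]

```text
clock: 2.88
tool_pos: [0.5185, -0.0063, 0.1985]
orientation: [-0.157, -3.135, -0.0]
wrist_force: [0.0, 0.3, -0.4]
opening: 0.0515
grasp_force: 0.0
```

```bash
python3 -c "
from plan import *
here();step((-.057,-.03,.076),ori(90))
im=read_camera('wrist')
for n in ('handle','nut','stop','carriage_knob','guard'):
    for q in place_of('wrist',n)[:3]: 
        z={'handle':.095,'nut':.02,'stop':.032,'carriage_knob':.056,'guard':.11}[n];print(n,np.round(q['pixel']),round(q['score'],2),inv(v,onz('wrist',q['pixel'],z)))
for q in [(-.055,-.0296,.095),(-.086,-.0296,.095),(-.008,-.025,.042),(-.06,-.17,.056),(0,.012,.032)]:
    cv2.drawMarker(im,tuple(int(a) for a in proj('wrist',T(v,q))[0]),(0,0,255),0,10)
cv2.imwrite('pics/w1.png',im)"
```

```text
t 2.8833 tester [-0.0585 -0.0274  0.1985] open 0.05145323007555125 gf 0.0 F [ 0.0046  0.3174 -0.4158] q [-0.2534  0.2486  0.2198  1.9489 -0.0665  0.9531  1.4694]
travel [-0.0018, -0.0026, 0.1225] turn [0.0002, -0.0022, -0.0001] world [ 0.5198 -0.0091  0.076 ] dist 0.12253200611903403
handle [249. 196.] 0.63 [-0.0512 -0.0263  0.095 ]
nut [ 19. 268.] 0.97 [ 0.0555 -0.2819  0.02  ]
nut [411.  17.] 0.9 [-0.1981  0.1204  0.02  ]
nut [251. 220.] 0.76 [-0.0018 -0.0239  0.02  ]
stop [291. 232.] 0.91 [0.0067 0.0173 0.032 ]
carriage_knob [ 96. 179.] 0.76 [-0.0551 -0.1667  0.056 ]
guard [273. 220.] 0.44 [-0.0364 -0.0086  0.11  ]
```

View pics/w1.png

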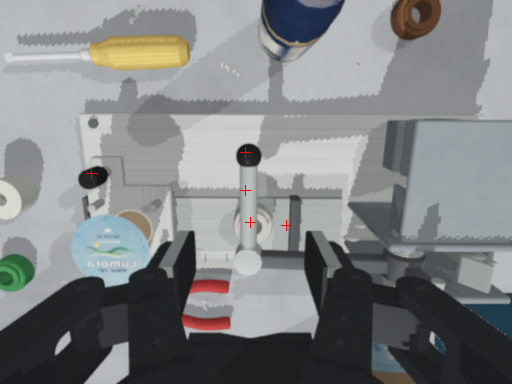

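The wrist view shows the bar at column 249, rows 155–262, the nut under it at about (255,225), the stop at column 295 and the knob at (92,177). My model sits about 3 mm off in +y, so I'm shifting it. Next I go down on the bar.

```bash
python3 -c "
from plan import *
n=T(v,(.003,.0035,0));v[0],v[1]=n[:2];np.save('v.npy',v);print(v)
here();step((-.057,-.03,.076),ori(90))"
```

```text
[ 0.5828  0.0183 -0.0998]
t 3.1833 tester [-0.0607 -0.03    0.1999] open 0.05144442270480921 gf 0.0 F [ 0.1003 -0.0246 -0.1048] q [-0.2551  0.2468  0.22    1.9476 -0.0661  0.9528  1.4699]
travel [-0.0036, -0.0001, 0.1239] turn [0.0006, 0.001, 0.0022] world [ 0.5231 -0.0059  0.076 ] dist 0.12394399332993318
```

Emit:
apply_moves:
  turn:
    - [0,0,0]
    - [0,0,0]
    - [0,0,0]
    - [0,0,0]
    - [0,0,0]
    - [0,0,0]
    - [0,0,0]
    - [0,0,0]
    - [0,0,0]
  travel:
    - [-0.003,0,0.035]
    - [-0.003,0,0.07]
    - [-0.003,0,0.1]
    - [-0.003,0,0.124]
    - [-0.003,0,0.124]
    - [-0.003,0,0.124]
    - [-0.003,0,0.124]
    - [-0.003,0,0.124]
    - [-0.003,0,0.124]
  gripper: [0.6,0.6,0.6,0.6,0.6,0,0,0,0]
  grip_force: 50

```text
clock: 3.93
tool_pos: [0.5236, -0.0082, 0.0773]
orientation: [0.158, 3.134, -0.001]
wrist_force: [0.9, -2.4, 1.8]
opening: 0.0123
grasp_force: 48.6
```

```bash
cat >> plan.py <<'E'
def arc(q0,q1,n,off=(0,0)):
    """tool-frame travel for rows that swing the handle from q0 to q1, relative to now"""
    s=sense();R0=R(s["orientation"]);h=lambda q:T(v,(-.055,.095-.125*np.cos(q-.08),.105+.125*np.sin(q-.08)))
    for q in np.linspace(q0,q1,n+1)[1:]: print(round(q,2),np.round(R0.T@(h(q)-h(q0)),3).tolist())
E
python3 -c "
from plan import *
here();arc(0,1.66,16)"
```

```text
t 3.9333 tester [-0.0563 -0.0323  0.0773] open 0.012296190611227454 gf 48.621883392333984 F [ 0.9344 -2.3907  1.8015] q [-0.2197  0.421   0.1933  2.0461 -0.1233  0.6814  1.5231]
0.1 [-0.0, -0.0, -0.013]
0.21 [-0.0, 0.001, -0.026]
0.31 [-0.0, 0.003, -0.039]
0.42 [-0.0, 0.007, -0.051]
0.52 [-0.0, 0.011, -0.063]
0.62 [-0.0, 0.018, -0.075]
0.73 [-0.0, 0.025, -0.085]
0.83 [-0.0, 0.033, -0.095]
0.93 [-0.0, 0.042, -0.104]
1.04 [-0.0, 0.053, -0.112]
1.14 [-0.0, 0.064, -0.119]
1.24 [-0.0, 0.075, -0.125]
1.35 [-0.0, 0.087, -0.129]
1.45 [-0.0, 0.1, -0.133]
1.56 [-0.0, 0.113, -0.134]
1.66 [-0.0, 0.126, -0.135]
```

Emit:
apply_moves:
  turn:
    - [0,0,0]
    - [0,0,0]
    - [0,0,0]
    - [0,0,0]
    - [0,0,0]
    - [0,0,0]
    - [0,0,0]
    - [0,0,0]
    - [0,0,0]
    - [0,0,0]
  travel:
    - [0,0,-0.013]
    - [0,0.001,-0.026]
    - [0,0.003,-0.039]
    - [0,0.007,-0.051]
    - [0,0.011,-0.063]
    - [0,0.018,-0.075]
    - [0,0.025,-0.085]
    - [0,0.033,-0.095]
    - [0,0.042,-0.104]
    - [0,0.053,-0.112]
  gripper: [0,0,0,0,0,0,0,0,0,0]

```text
clock: 4.77
tool_pos: [0.5284, 0.0371, 0.1904]
orientation: [0.165, 3.134, -0.016]
wrist_force: [-2.6, -18.9, 12.2]
opening: 0.0125
grasp_force: 49.0
```

```bash
cat >> plan.py <<'E'
def hq():
    s=sense();R0=R(s["orientation"]);g=inv(v,s["tool_pos"]-R0[:,2]*.019);d=g-[0,.095,.105];print("grasp",g,"r",np.hypot(d[1],d[2]),"q",np.arctan2(d[2],-d[1])+.08)
E
python3 -c "
from plan import *
here();hq();arc(1.04,1.67,8)"
```

```text
t 4.7667 tester [-0.056   0.0133  0.1904] open 0.012496728331078046 gf 49.01925444602966 F [ -2.5508 -18.8571  12.1556] q [-0.3308  0.2737  0.2113  1.936  -0.0572  0.9368  1.3723]
grasp [-0.0561  0.0135  0.2094] r 0.13244703536856753 q 0.9877397822749691
1.12 [0.0, 0.008, -0.005]
1.2 [0.0, 0.017, -0.01]
1.28 [0.0, 0.026, -0.014]
1.36 [0.0, 0.035, -0.018]
1.43 [0.0, 0.045, -0.02]
1.51 [0.0, 0.054, -0.022]
1.59 [0.0, 0.064, -0.023]
1.67 [0.0, 0.074, -0.023]
```

Emit:
apply_moves:
  turn:
    - [0,0,0]
    - [0,0,0]
  travel:
    - [0,0,0]
    - [0,0,0]
  gripper: [0,0]
  grip_force: 30

```text
clock: 4.93
tool_pos: [0.5284, 0.0376, 0.1909]
orientation: [0.164, 3.133, -0.014]
wrist_force: [-3.6, -16.2, 9.8]
opening: 0.0118
grasp_force: 49.0
```

```bash
python3 -c "
from plan import *
here();hq();R0=R(sense()['orientation']);print(R0[:,2])"
```

```text
t 4.9333 tester [-0.056   0.0138  0.1909] open 0.011836377247545249 gf 48.95746171474457 F [ -3.6015 -16.1638   9.7671] q [-0.3309  0.2729  0.2109  1.9358 -0.0582  0.9371  1.3733]
grasp [-0.0561  0.014   0.2099] r 0.1325449313863471 q 0.993025753434829
[ 0.0036 -0.0092 -1.    ]
```

Emit:
apply_moves:
  turn:
    - [0,0,0]
    - [0,0,0]
    - [0,0,0]
    - [0,0,0]
    - [0,0,0]
    - [0,0,0]
    - [0,0,0]
  travel:
    - [0,0.004,-0.009]
    - [0,0.014,-0.015]
    - [0,0.026,-0.02]
    - [0,0.038,-0.024]
    - [0,0.05,-0.027]
    - [0,0.062,-0.028]
    - [0,0.062,-0.028]
  gripper: [0,0,0,0,0,0,0]

```text
clock: 5.52
tool_pos: [0.5359, 0.1064, 0.2199]
orientation: [0.156, 3.131, -0.001]
wrist_force: [-2.3, -6.4, 14.3]
opening: 0.0123
grasp_force: 47.4
```

```bash
python3 -c "
from plan import *
here();hq();R0=R(sense()['orientation']);print(R0[:,2])"
```

```text
t 5.5167 tester [-0.0554  0.083   0.2199] open 0.012306943947125809 gf 47.42570757865906 F [-2.3436 -6.3788 14.3105] q [-0.422   0.2657  0.1788  1.8679 -0.0519  1.0062  1.2492]
grasp [-0.0555  0.083   0.2389] r 0.13447545516026232 q 1.5616913946664381
[ 0.0069 -0.0012 -1.    ]
```

Emit:
apply_moves:
  turn:
    - [0,0,0]
    - [0,0,0]
    - [0,0,0]
    - [0,0,0]
  travel:
    - [0,0.005,-0.005]
    - [0,0.01,-0.006]
    - [0,0.015,-0.006]
    - [0,0.015,-0.006]
  gripper: [0,0,0,0]

```text
clock: 5.85
tool_pos: [0.5371, 0.1191, 0.2213]
orientation: [0.159, 3.133, -0.006]
wrist_force: [7.7, -6.4, -9.4]
opening: 0.0119
grasp_force: 44.1
```

```bash
python3 -c "
from plan import *
here();hq()"
```

```text
t 5.85 tester [-0.0555  0.0958  0.2213] open 0.011900900977909084 gf 44.12935495376587 F [ 7.7    -6.4206 -9.3942] q [-0.4408  0.2718  0.1742  1.856  -0.0483  1.0147  1.222 ]
grasp [-0.0556  0.0959  0.2403] r 0.13529196750389516 q 1.6572760210461586
```

Emit:
apply_moves:
  turn:
    - [0,0,0]
    - [0,0,0]
    - [0,0,0]
    - [0,0,0]
    - [0,0,0]
  travel:
    - [0,-0.004,0.003]
    - [0,-0.01,0.004]
    - [0,-0.016,0.004]
    - [0,-0.022,0.004]
    - [0,-0.022,0.004]
  gripper: [0,0,0,0,0]

```text
clock: 6.27
tool_pos: [0.5351, 0.1, 0.2194]
orientation: [0.159, 3.131, 0.004]
wrist_force: [5.4, -1.8, 5.6]
opening: 0.0119
grasp_force: 46.3
```

```bash
python3 -c "
from plan import *
here();hq()"
```

```text
t 6.2667 tester [-0.0557  0.0765  0.2194] open 0.011918320487064251 gf 46.31739556789398 F [ 5.4075 -1.7854  5.5811] q [-0.4117  0.2628  0.1814  1.8734 -0.0563  1.0036  1.2628]
grasp [-0.0558  0.0765  0.2384] r 0.13471811731412905 q 1.512937236639757
```

Emit:
apply_moves:
  turn:
    - [0,0,0]
    - [0,0,0]
    - [0,0,0]
  travel:
    - [0,-0.003,0]
    - [0,-0.006,0.001]
    - [0,-0.006,0.001]
  gripper: [0,0,0]

```text
clock: 6.52
tool_pos: [0.5349, 0.0987, 0.2191]
orientation: [0.153, 3.131, 0.012]
wrist_force: [2.5, 5.8, 9.0]
opening: 0.0122
grasp_force: 46.8
```

```bash
python3 -c "
from plan import *
here();hq()"
```

```text
t 6.5167 tester [-0.0557  0.0752  0.2191] open 0.01222797145995603 gf 46.754674315452576 F [2.5168 5.7908 8.9753] q [-0.4057  0.2615  0.1798  1.8758 -0.0612  1.0003  1.2736]
grasp [-0.0558  0.0751  0.2381] r 0.13458710208542016 q 1.5023687891307702
```

The sear has caught: the bar resists being let down. I'm easing off, opening and lifting away.

Emit:
apply_moves:
  turn:
    - [0,0,0]
    - [0,0,0]
    - [0,0,0]
    - [0,0,0]
    - [0,0,0]
    - [0,0,0]
    - [0,0,0]
    - [0,0,0]
  travel:
    - [0,0.004,0]
    - [0,0.004,0]
    - [0,0.004,0]
    - [0,0.004,0]
    - [0,0.004,-0.02]
    - [0,0.004,-0.05]
    - [0,0.004,-0.08]
    - [0,0.004,-0.08]
  gripper: [0,0.5,0.5,0.5,0.5,0.5,0.5,0.5]

```text
clock: 7.18
tool_pos: [0.5349, 0.0989, 0.3013]
orientation: [0.156, 3.13, 0.005]
wrist_force: [1.1, 0.0, -0.2]
opening: 0.0428
grasp_force: 0.0
```

```bash
python3 -c "
from plan import *
here()
for c in ('scene','top','wrist'):
    read_camera(c)
    for n in ('handle','pivot','trigger_top','guard','nut'):
        print(c,n,[(np.round(q['pixel']).tolist(),round(q['score'],2)) for q in place_of(c,n)[:5]])
print(proj('scene',T(v,(-.055,.079,.229))),proj('top',T(v,(-.055,.079,.229))),proj('wrist',T(v,(-.055,.079,.229))))
print(proj('wrist',T(v,(-.069,.166,.0625))),proj('scene',T(v,(-.069,.166,.0625))))
"
```

```text
t 7.1833 tester [-0.0557  0.0754  0.3013] open 0.04280495564256992 gf 0.0 F [ 1.1136  0.0005 -0.2134] q [-0.4201  0.1906  0.1885  1.7682 -0.0392  1.1783  1.2508]
scene handle [([216.0, 137.0], 0.71)]
scene pivot [([223.0, 171.0], 0.78)]
scene trigger_top [([192.0, 192.0], 0.59)]
scene guard [([185.0, 172.0], 0.82), ([224.0, 165.0], 0.5)]
scene nut [([173.0, 233.0], 0.7), ([264.0, 206.0], 0.54), ([175.0, 254.0], 0.5), ([288.0, 175.0], 0.47), ([360.0, 231.0], 0.46)]
top handle []
top pivot [([213.0, 175.0], 0.56)]
top trigger_top []
top guard [([212.0, 175.0], 0.35)]
top nut [([370.0, 176.0], 0.65), ([265.0, 191.0], 0.58), ([258.0, 120.0], 0.43)]
wrist handle [([254.0, 203.0], 0.73)]
wrist pivot [([265.0, 217.0], 0.59)]
wrist trigger_top []
wrist guard [([340.0, 137.0], 0.78)]
wrist nut [([175.0, 189.0], 0.94), ([288.0, 34.0], 0.82)]
[[212.7954 136.1092]] [[210.5261 185.8212]] [[255.6678 205.6913]]
[[327.2218 150.2223]] [[190.2364 183.9605]]
```

```bash
python3 -c "
from plan import *
print(inv(v,onz('wrist',(175,189),.02)),inv(v,onz('wrist',(340,137),.1125)),inv(v,onz('top',(265,191),.02)),inv(v,onz('scene',(264,206),.02)))
print('trig ray z=.05,.06', inv(v,onz('scene',(192,192),.05)),inv(v,onz('scene',(192,192),.06)))
step((-.004,-.026,.17),ori(0))"
```

```text
[-0.0105 -0.0257  0.02  ] [-0.0896  0.166   0.1125] [-0.0143 -0.0338  0.02  ] [-0.0019 -0.0385  0.02  ]
trig ray z=.05,.06 [-0.0843  0.1484  0.05  ] [-0.095   0.1379  0.06  ]
travel [-0.0538, -0.1007, 0.1263] turn [0.0, -0.0001, 1.5708] world [ 0.5762 -0.0072  0.17  ] dist 0.17026769251263718
```

Emit:
apply_moves:
  turn:
    - [0,0,1.5708]
    - [0,0,1.5708]
    - [0,0,1.5708]
    - [0,0,1.5708]
    - [0,0,1.5708]
    - [0,0,1.5708]
    - [0,0,1.5708]
    - [0,0,1.5708]
    - [0,0,1.5708]
    - [0,0,1.5708]
    - [0,0,1.5708]
    - [0,0,1.5708]
  travel:
    - [0,-0.03,0]
    - [0,-0.06,0]
    - [-0.02,-0.1,0]
    - [-0.054,-0.101,0]
    - [-0.054,-0.101,0]
    - [-0.054,-0.101,0.01]
    - [-0.054,-0.101,0.03]
    - [-0.054,-0.101,0.06]
    - [-0.054,-0.101,0.09]
    - [-0.054,-0.101,0.11]
    - [-0.054,-0.101,0.126]
    - [-0.054,-0.101,0.126]
  gripper: [0.5,0.5,0.5,0.5,0.5,0.5,0.8,0.8,0.8,0.8,0.8,0.8]

```text
clock: 9.08
tool_pos: [0.574, -0.0072, 0.1667]
orientation: [-2.257, -2.179, 0.008]
wrist_force: [-0.1, -0.2, -0.3]
opening: 0.0685
grasp_force: 0.0
```

```bash
python3 -c "
from plan import *
here()
im=read_camera('wrist');cv2.imwrite('pics/w2.png',im)
for n,z in (('nut',.02),('stop',.032),('carriage_knob',.056)):
    for q in place_of('wrist',n)[:3]: print(n,np.round(q['pixel']),round(q['score'],2),inv(v,onz('wrist',q['pixel'],z)))
step((-.004,-.026,.03),ori(0))"
```

```text
t 9.0833 tester [-0.0062 -0.0262  0.1667] open 0.06847318141642822 gf 0.0 F [-0.0973 -0.1789 -0.2994] q [-0.43    0.3981  0.4797  1.8656 -0.2228  0.9377  0.1167]
nut [454. 162.] 0.94 [0.1826 0.0009 0.02  ]
nut [247. 176.] 0.72 [-0.0065 -0.0266  0.02  ]
stop [259. 138.] 0.68 [0.0021 0.0106 0.032 ]
carriage_knob [179. 338.] 0.77 [-0.059  -0.1792  0.056 ]
carriage_knob [271.   8.] 0.48 [0.0031 0.1065 0.056 ]
travel [0.0001, -0.0008, 0.1407] turn [0.0009, -0.0001, 0.0743] world [ 0.5762 -0.0072  0.03  ] dist 0.1406845625450429
```

View pics/w2.png

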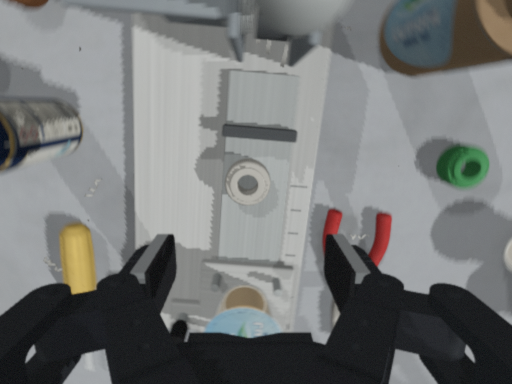

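The wrist view shows the grey nut at (247,182) on the rail between the carriage and the stop (260,132), with open space around it. The green look-alike at (463,166) is separate. I'm going down to grasp the grey nut.

Emit:
apply_moves:
  turn:
    - [0,0,0.074]
    - [0,0,0.074]
    - [0,0,0.074]
    - [0,0,0.074]
    - [0,0,0.074]
    - [0,0,0.074]
    - [0,0,0.074]
    - [0,0,0.074]
    - [0,0,0.074]
    - [0,0,0.074]
    - [0,0,0.074]
  travel:
    - [0,0,0.03]
    - [0,0,0.06]
    - [0,0,0.09]
    - [0,0,0.115]
    - [0,0,0.135]
    - [0,0,0.147]
    - [0,0,0.147]
    - [0,0,0.147]
    - [0,0,0.147]
    - [0,0,0.147]
    - [0,0,0.147]
  gripper: [0.8,0.8,0.8,0.8,0.8,0.8,0.8,0,0,0,0]
  grip_force: 50

```text
clock: 10.2
tool_pos: [0.5776, -0.0075, 0.0253]
orientation: [2.331, 2.104, 0.004]
wrist_force: [-2.4, 0.5, 6.5]
opening: 0.0365
grasp_force: 50.3
```

```bash
python3 -c "
from plan import *
here()"
```

```text
t 10.2 tester [-0.0026 -0.0262  0.0253] open 0.036496487377413324 gf 50.340647720731795 F [-2.4125  0.4532  6.4677] q [-0.3559  0.5951  0.3969  1.9552 -0.3634  0.6577  0.1672]
```

Emit:
apply_moves:
  turn:
    - [0,0,0]
    - [0,0,0]
    - [0,0,0]
    - [0,0,0]
    - [0,0,0]
    - [0,0,0]
  travel:
    - [0,0,-0.01]
    - [0,0,-0.035]
    - [0,0,-0.07]
    - [0,0,-0.11]
    - [0,0,-0.13]
    - [0,0,-0.13]
  gripper: [0,0,0,0,0,0]

```text
clock: 10.7
tool_pos: [0.5801, -0.0078, 0.1597]
orientation: [2.328, 2.099, 0.015]
wrist_force: [1.1, -0.0, -1.3]
opening: 0.0365
grasp_force: 50.6
```

```bash
python3 -c "
from plan import *
here();s=sense();step((.419,-.345,.155),R(s['orientation']),False);print(s['orientation'])"
```

```text
t 10.7 tester [-0.0001 -0.0263  0.1597] open 0.0365272052851871 gf 50.56989723932929 F [ 1.1179 -0.0318 -1.2607] q [-0.4404  0.4104  0.4983  1.8719 -0.2466  0.9076  0.0707]
travel [-0.352, -0.1256, 0.0022] turn [0.0, 0.0, 0.0] world [ 0.419 -0.345  0.155] dist 0.3737177609165413
[2.3279 2.0994 0.0153]
```

Emit:
apply_moves:
  turn:
    - [0,0,0]
    - [0,0,0]
    - [0,0,0]
    - [0,0,0]
    - [0,0,0]
    - [0,0,0]
    - [0,0,0]
    - [0,0,0]
    - [0,0,0]
    - [0,0,0]
    - [0,0,0]
  travel:
    - [-0.352,-0.126,0]
    - [-0.352,-0.126,0]
    - [-0.352,-0.126,0]
    - [-0.352,-0.126,0]
    - [-0.352,-0.126,0]
    - [-0.352,-0.126,0]
    - [-0.352,-0.126,0]
    - [-0.352,-0.126,0]
    - [-0.352,-0.126,0]
    - [-0.352,-0.126,0]
    - [-0.352,-0.126,0]
  gripper: [0,0,0,0,0,0,0,0,0,0,0]

```text
clock: 11.62
tool_pos: [0.4125, -0.3472, 0.1533]
orientation: [2.34, 2.096, -0.001]
wrist_force: [0.3, 1.0, -2.4]
opening: 0.0366
grasp_force: 50.5
```

```bash
python3 -c "
from plan import *
here();s=sense();print(s['tool_pos'],R(s['orientation'])[:,2]);im=read_camera('wrist');cv2.imwrite('pics/w3.png',im);step((.419,-.345,.007),ori(0),False)"
```

```text
t 11.6167 tester [-0.133  -0.3806  0.1533] open 0.03663857487667572 gf 50.52723252447322 F [ 0.291   0.9981 -2.4393] q [ 0.1536  0.3726  0.592   1.9665 -0.2658  0.8791  0.7754]
[ 0.4125 -0.3472  0.1533] [-0.0005 -0.0007 -1.    ]
travel [0.0005, 0.0051, 0.146] turn [-0.0004, -0.0006, -0.0057] world [ 0.419 -0.345  0.007] dist 0.1461096545210109
```

View pics/w3.png

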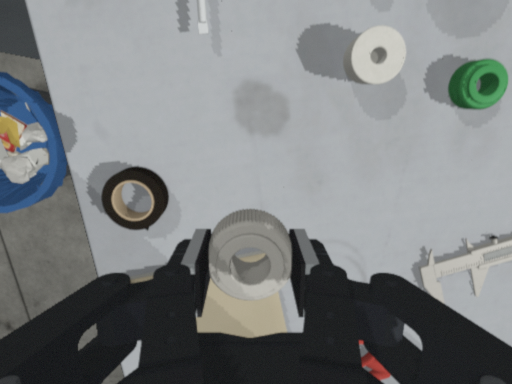

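The wrist view shows the nut held at (250,255), the foot at (378,55), the tape at (135,198) and the notebook below row 265. The bench beneath is free, so I'm lowering.

Emit:
apply_moves:
  turn:
    - [0,0,0]
    - [0,0,0]
    - [0,0,0]
    - [0,0,0]
    - [0,0,0]
    - [0,0,0]
    - [0,0,0]
    - [0,0,0]
  travel:
    - [0.015,0.005,0.03]
    - [0.015,0.005,0.065]
    - [0.015,0.005,0.1]
    - [0.015,0.005,0.12]
    - [0.015,0.005,0.135]
    - [0.015,0.005,0.142]
    - [0.015,0.005,0.145]
    - [0.015,0.005,0.145]
  gripper: [0,0,0,0,0,0,0,0]

```text
clock: 12.33
tool_pos: [0.422, -0.3293, 0.0081]
orientation: [-2.331, -2.106, -0.0]
wrist_force: [-0.7, 0.2, -1.1]
opening: 0.0362
grasp_force: 50.5
```

Emit:
apply_moves:
  turn:
    - [0,0,0]
    - [0,0,0]
    - [0,0,0]
    - [0,0,0]
    - [0,0,0]
    - [0,0,0]
    - [0,0,0]
    - [0,0,0]
    - [0,0,0]
    - [0,0,0]
  travel:
    - [0,0,0.002]
    - [0,0,0.003]
    - [0,0,0.003]
    - [0,0,0.003]
    - [0,0,0.003]
    - [0,0,0.003]
    - [0,0,-0.02]
    - [0,0,-0.05]
    - [0,0,-0.09]
    - [0,0,-0.12]
  gripper: [0,0,0.6,0.65,0.7,0.75,0.75,0.75,0.75,0.75]

```text
clock: 13.17
tool_pos: [0.4214, -0.3308, 0.1305]
orientation: [2.333, 2.103, 0.0]
wrist_force: [0.9, 0.0, -0.6]
opening: 0.0642
grasp_force: 0.0
```

```bash
python3 -c "
from plan import *
here();s=sense();print(s['tool_pos']);im=read_camera('wrist')
for q in place_of('wrist','nut')[:4]: print(np.round(q['pixel']),round(q['score'],2),onz('wrist',q['pixel'],0))
step((-.058,-.172,.13),ori(90))
cv2.imwrite('pics/w4.png',im)"
```

```text
t 13.1667 tester [-0.1258 -0.3634  0.1305] open 0.06415927636361483 gf 0.0 F [ 0.925   0.0168 -0.5693] q [ 0.1297  0.3993  0.5817  1.9945 -0.2939  0.8288  0.7721]
[ 0.4214 -0.3308  0.1305]
[248. 181.] 0.63 [ 0.4241 -0.334   0.    ]
[473. 108.] 0.63 [ 0.6184 -0.291   0.    ]
travel [0.1934, 0.0642, 0.0032] turn [0.0044, 0.0108, -1.5744] world [ 0.508  -0.1471  0.13  ] dist 0.2037746198493041
```

View pics/w4.png

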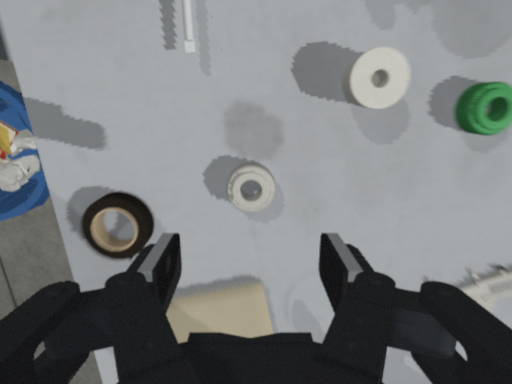

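The nut lies flat at (250,188), well clear of the tester and the bystanders. Next is the carriage knob.

Emit:
apply_moves:
  turn:
    - [0,0,-1.574]
    - [0,0,-1.574]
    - [0,0,-1.574]
    - [0,0,-1.574]
    - [0,0,-1.574]
    - [0,0,-1.574]
    - [0,0,-1.574]
    - [0,0,-1.574]
    - [0,0,-1.574]
    - [0,0,-1.574]
    - [0,0,-1.574]
    - [0,0,-1.574]
  travel:
    - [0.193,0.064,0]
    - [0.193,0.064,0]
    - [0.193,0.064,0]
    - [0.193,0.064,0]
    - [0.193,0.064,0]
    - [0.193,0.064,0]
    - [0.193,0.064,0]
    - [0.193,0.064,0]
    - [0.193,0.064,0]
    - [0.193,0.064,0]
    - [0.193,0.064,0]
    - [0.193,0.064,0]
  gripper: [0.6,0.6,0.6,0.6,0.6,0.6,0.6,0.6,0.6,0.6,0.6,0.6]

```text
clock: 14.27
tool_pos: [0.5044, -0.1448, 0.1278]
orientation: [-0.263, -3.13, -0.0]
wrist_force: [0.1, 0.6, -0.5]
opening: 0.0515
grasp_force: 0.0
```

Emit:
apply_moves:
  turn:
    - [0,0,-0.07]
    - [0,0,-0.07]
    - [0,0,-0.07]
  travel:
    - [0,0,0]
    - [0,0,0]
    - [0,0,0]
  gripper: [0.6,0.6,0.6]

```text
clock: 14.52
tool_pos: [0.5045, -0.1449, 0.1279]
orientation: [-0.167, -3.136, -0.001]
wrist_force: [0.4, 0.6, 0.1]
opening: 0.0511
grasp_force: 0.0
```

```bash
python3 -c "
from plan import *
here();im=read_camera('wrist')
for q in place_of('wrist','carriage_knob')[:4]: print(np.round(q['pixel']),round(q['score'],2),inv(v,onz('wrist',q['pixel'],.056)))
print(proj('wrist',T(v,(-.06,-.17,.068))))
step((-.059,-.171,.04),ori(90))
cv2.imwrite('pics/w5.png',im)"
```

```text
t 14.5167 tester [-0.0616 -0.1702  0.1279] open 0.05112352794356693 gf 0.0 F [0.4023 0.6197 0.1088] q [ 0.0602  0.3475  0.1718  2.0021 -0.0816  0.7992  1.7436]
[250. 200.] 0.61 [-0.0617 -0.1698  0.056 ]
[[249.6712 207.2766]]
travel [-0.0025, -0.0009, 0.088] turn [0.0001, -0.0005, -0.0057] world [ 0.5071 -0.146   0.04  ] dist 0.08806145017961395
```

Emit:
apply_moves:
  turn:
    - [0,0,0]
    - [0,0,0]
    - [0,0,0]
    - [0,0,0]
    - [0,0,0]
    - [0,0,0]
    - [0,0,0]
    - [0,0,0]
  travel:
    - [0,0,0.03]
    - [0,0,0.06]
    - [0,0,0.08]
    - [0,0,0.087]
    - [0,0,0.087]
    - [0,0,0.087]
    - [0,0,0.087]
    - [0,0,0.087]
  gripper: [0.6,0.6,0.6,0.6,0.6,0,0,0]
  grip_force: 30

```text
clock: 15.28
tool_pos: [0.5061, -0.1454, 0.0428]
orientation: [0.163, 3.134, -0.001]
wrist_force: [-0.9, 0.5, 3.7]
opening: 0.0169
grasp_force: 29.1
```

```bash
python3 -c "
from plan import *
here();p=inv(v,sense()['tool_pos']);step(p+[0,.12,0],R(sense()['orientation']))"
```

```text
t 15.2833 tester [-0.06   -0.1705  0.0428] open 0.016932706411291115 gf 29.06387060880661 F [-0.9295  0.4859  3.7133] q [ 0.0841  0.4796  0.1464  2.056  -0.1173  0.6106  1.7769]
travel [0.0005, 0.12, -0.0001] turn [0.0, 0.0, 0.0] world [ 0.518  -0.026   0.0428] dist 0.12000000000000004
```

Gripped the knob (17 mm opening). I'm sliding it home, slowing near the stop.

Emit:
apply_moves:
  turn:
    - [0,0,0]
    - [0,0,0]
    - [0,0,0]
    - [0,0,0]
    - [0,0,0]
    - [0,0,0]
    - [0,0,0]
    - [0,0,0]
    - [0,0,0]
    - [0,0,0]
    - [0,0,0]
    - [0,0,0]
  travel:
    - [0,0.012,0]
    - [0,0.026,0]
    - [0,0.04,0]
    - [0,0.054,0]
    - [0,0.068,0]
    - [0,0.08,0]
    - [0,0.092,0]
    - [0,0.102,0]
    - [0,0.11,0]
    - [0,0.115,0]
    - [0,0.119,0]
    - [0,0.122,0]
  gripper: [0,0,0,0,0,0,0,0,0,0,0,0]

```text
clock: 16.28
tool_pos: [0.5184, -0.028, 0.0427]
orientation: [0.166, 3.134, -0.009]
wrist_force: [-0.8, -17.8, 7.6]
opening: 0.0172
grasp_force: 30.7
```

```bash
python3 -c "
from plan import *
here()"
```

```text
t 16.2833 tester [-0.0594 -0.0525  0.0427] open 0.017215891212242384 gf 30.710801482200623 F [ -0.8017 -17.8047   7.6092] q [-0.1498  0.4712  0.1503  2.0729 -0.1099  0.6025  1.54  ]
```

Emit:
apply_moves:
  turn:
    - [0,0,0]
    - [0,0,0]
    - [0,0,0]
  travel:
    - [0,0.002,0]
    - [0,0.003,0]
    - [0,0.003,0]
  gripper: [0,0,0]

```text
clock: 16.53
tool_pos: [0.5184, -0.028, 0.0427]
orientation: [0.171, 3.134, -0.012]
wrist_force: [-2.3, -17.3, 7.5]
opening: 0.017
grasp_force: 30.7
```

Emit:
apply_moves:
  turn:
    - [0,0,0]
    - [0,0,0]
    - [0,0,0]
    - [0,0,0]
    - [0,0,0]
    - [0,0,0]
    - [0,0,0]
    - [0,0,0]
    - [0,0,0]
    - [0,0,0]
  travel:
    - [0,-0.003,0]
    - [0,-0.005,0]
    - [0,-0.005,0]
    - [0,-0.005,0]
    - [0,-0.005,0]
    - [0,-0.005,-0.02]
    - [0,-0.01,-0.05]
    - [0,-0.02,-0.09]
    - [0,-0.04,-0.12]
    - [0,-0.05,-0.15]
  gripper: [0,0,0.5,0.5,0.5,0.5,0.5,0.5,0.5,0.5]

```text
clock: 17.37
tool_pos: [0.5123, -0.0711, 0.193]
orientation: [0.163, 3.137, -0.0]
wrist_force: [0.2, -0.6, -0.8]
opening: 0.0427
grasp_force: 0.0
```

```bash
python3 -c "
from plan import *
here()
for c in ('wrist','top','scene'):
    read_camera(c)
    for n in ('carriage_knob','trigger_top','guard','handle'): print(c,n,[(np.round(q['pixel']).tolist(),round(q['score'],2)) for q in place_of(c,n)[:2]])
for c in ('wrist','top'): print(inv(v,onz(c,place_of(c,'carriage_knob')[0]['pixel'],.056)) if place_of(c,'carriage_knob') else None)
step((-.07,.30,.30),ori(0,0))
"
```

```text
t 17.3667 tester [-0.0612 -0.096   0.193 ] open 0.042712354778145147 gf 0.0 F [ 0.2167 -0.5793 -0.7646] q [-0.1125  0.2513  0.2009  1.9585 -0.0613  0.9372  1.5855]
wrist carriage_knob [([357.0, 29.0], 0.43)]
wrist trigger_top [([334.0, 221.0], 0.27)]
wrist guard []
wrist handle [([219.0, 305.0], 0.46), ([77.0, 193.0], 0.27)]
top carriage_knob [([267.0, 210.0], 0.97)]
top trigger_top []
top guard [([180.0, 203.0], 0.98), ([246.0, 256.0], 0.61)]
top handle [([212.0, 186.0], 0.89)]
scene carriage_knob [([260.0, 207.0], 0.75)]
scene trigger_top [([192.0, 188.0], 0.35)]
scene guard [([183.0, 170.0], 0.77)]
scene handle [([216.0, 139.0], 0.75)]
[-0.1823 -0.0094  0.056 ]
[-0.0688 -0.0443  0.056 ]
travel [0.0106, 0.395, -0.1087] turn [0.0001, -0.0001, 1.5668] world [0.543  0.3238 0.3   ] dist 0.40985250183025074
```

```bash
python3 -c "
from plan import *
print('guard',[inv(v,x) if i==0 else x for i,x in enumerate(tri(ray('scene',(183,170)),ray('top',(180,203))))])
step((-.07,.27,.33),ori(0,0));step((-.07,.27,.22),ori(0,35))
"
```

```text
guard [array([-0.0844,  0.1671,  0.1167]), [np.float64(0.0027626301341045103), np.float64(0.0027626301341045663)]]
travel [0.0105, 0.365, -0.1387] turn [0.0001, -0.0001, 1.5668] world [0.5401 0.2939 0.33  ] dist 0.3906389955629192
travel [0.0105, 0.365, -0.0287] turn [0.4773, -0.4792, 1.5135] world [0.5401 0.2939 0.22  ] dist 0.36630455741971557
```

Emit:
apply_moves:
  turn:
    - [0,0,0]
    - [0,0,0]
    - [0,0,0]
    - [0,0,0.1]
    - [0,0,0.2]
    - [0,0,0.3]
    - [0,0,0.4]
    - [0,0,0.5]
    - [0,0,0.62]
    - [0,0,0.74]
    - [0,0,0.86]
    - [0,0,0.98]
  travel:
    - [0,0,-0.04]
    - [0,0,-0.08]
    - [0,0,-0.12]
    - [0.01,0.03,-0.137]
    - [0.01,0.07,-0.137]
    - [0.01,0.11,-0.137]
    - [0.01,0.15,-0.137]
    - [0.01,0.19,-0.137]
    - [0.01,0.23,-0.137]
    - [0.01,0.27,-0.137]
    - [0.01,0.31,-0.137]
    - [0.01,0.35,-0.137]
  gripper: [0.3,0,0,0,0,0,0,0,0,0,0,0]

```text
clock: 19.32
tool_pos: [0.5389, 0.2808, 0.3284]
orientation: [1.628, 2.687, 0.001]
wrist_force: [0.1, -0.4, 0.1]
opening: -0.0001
grasp_force: 0.0
```

```bash
python3 -c "
from plan import *
here();step((-.069,.27,.30),ori(0,35));step((-.069,.245,.18),ori(0,35))
"
```

```text
t 19.3167 tester [-0.0699  0.2569  0.3284] open -0.00010192432441656696 gf 0.0 F [ 0.1073 -0.3923  0.0589] q [-0.6167  0.2894  0.0869  1.5754 -0.026   1.2775 -0.0449]
travel [0.0105, 0.0079, 0.0284] turn [0.1776, -0.5937, 0.5623] world [0.5411 0.2938 0.3   ] dist 0.03134155697393338
travel [-0.0104, -0.0058, 0.1484] turn [0.1776, -0.5937, 0.5623] world [0.5386 0.2689 0.18  ] dist 0.14891491935300333
```

Emit:
apply_moves:
  turn:
    - [0.178,-0.594,0.562]
    - [0.178,-0.594,0.562]
    - [0.178,-0.594,0.562]
    - [0.178,-0.594,0.562]
    - [0.178,-0.594,0.562]
    - [0.178,-0.594,0.562]
    - [0.178,-0.594,0.562]
    - [0.178,-0.594,0.562]
    - [0.178,-0.594,0.562]
    - [0.178,-0.594,0.562]
  travel:
    - [0.01,0.008,0.028]
    - [0.01,0.008,0.028]
    - [0.01,0.008,0.028]
    - [0.01,0.008,0.028]
    - [0.01,0.008,0.028]
    - [0.01,0.008,0.028]
    - [0.01,0.008,0.028]
    - [0.01,0.008,0.028]
    - [0.01,0.008,0.028]
    - [0.01,0.008,0.028]
  gripper: [0,0,0,0,0,0,0,0,0,0]

```text
clock: 20.15
tool_pos: [0.5417, 0.2907, 0.3007]
orientation: [1.969, 1.793, -0.621]
wrist_force: [0.1, -0.3, 0.5]
opening: -0.0001
grasp_force: 0.0
```

```bash
python3 -c "
from plan import *
here();read_camera('wrist')
for n in ('trigger_top','guard'): print(n,[(np.round(q['pixel']).tolist(),round(q['score'],2)) for q in place_of('wrist',n)[:2]])
print(proj('wrist',T(v,(-.069,.166,.0625))),proj('wrist',T(v,(-.069,.178,.1125))))
step((-.069,.265,.20),ori(0,35));print(R(sense()['orientation'])-ori(0,35))
"
```

```text
t 20.15 tester [-0.0681  0.267   0.3007] open -0.00013863231594425776 gf 0.0 F [ 0.1094 -0.2737  0.4623] q [-0.9147  0.551   0.2573  1.3891  0.2966  1.6515 -0.7999]
trigger_top [([235.0, 121.0], 0.72), ([291.0, 180.0], 0.31)]
guard [([228.0, 136.0], 0.93)]
[[247.9606 112.1275]] [[247.8374 131.5397]]
travel [0.0568, -0.0011, 0.0841] turn [0.0032, -0.0013, 0.0038] world [0.5406 0.2888 0.2   ] dist 0.10152537313535004
[[-0.0037  0.0005  0.0033]
 [ 0.0011  0.005   0.0008]
 [ 0.0011  0.0004 -0.0007]]
```

```bash
python3 -c "
from plan import *
import pickle
pickle.dump({n:ray('wrist',p) for n,p in (('trigger_top',(235,121)),('guard',(228,136)))},open('ray.pkl','wb'))
step((-.078,.265,.20),ori(0,35))
"
```

```text
travel [0.0569, -0.0101, 0.0841] turn [0.0032, -0.0013, 0.0038] world [0.5316 0.2897 0.2   ] dist 0.10201467145267383
```

Emit:
apply_moves:
  turn:
    - [0,0,0]
    - [0,0,0]
    - [0,0,0]
    - [0,0,0]
    - [0,0,0]
  travel:
    - [0.03,-0.009,0.04]
    - [0.057,-0.009,0.084]
    - [0.057,-0.009,0.084]
    - [0.057,-0.009,0.084]
    - [0.057,-0.009,0.084]
  gripper: [0,0,0,0,0]

```text
clock: 20.72
tool_pos: [0.5323, 0.29, 0.1993]
orientation: [1.968, 1.792, -0.623]
wrist_force: [0.6, -0.6, 0.7]
opening: -0.0001
grasp_force: 0.0
```

```bash
python3 -c "
from plan import *
import pickle
r=pickle.load(open('ray.pkl','rb'))
here();im=read_camera('wrist')
for n in ('trigger_top','guard'):
    l=place_of('wrist',n);print(n,[(np.round(q['pixel'],1).tolist(),round(q['score'],2)) for q in l[:2]])
    if l:
        p,e=tri(r[n],ray('wrist',l[0]['pixel']));print(inv(v,p),e)
for q in [(-.069,.166,.0625),(-.069,.178,.1125)]: cv2.drawMarker(im,tuple(int(a) for a in proj('wrist',T(v,q))[0]),(0,0,255),0,10)
cv2.imwrite('pics/w6.png',cv2.resize(im,(768,576)))
"
```

```text
t 20.7167 tester [-0.0773  0.2654  0.1993] open -6.293819631698693e-05 gf 0.0 F [ 0.6134 -0.6321  0.6698] q [-0.9169  0.6205  0.241   1.5127  0.2817  1.4762 -0.8737]
trigger_top [([241.1, 183.5], 0.79)]
[-0.0841  0.1563  0.0669] [np.float64(0.0005892620949340625), np.float64(0.0005892620949339043)]
guard [([236.4, 213.7], 0.86)]
[-0.0881  0.1793  0.1211] [np.float64(0.0017242511456062961), np.float64(0.001724251145606231)]
```

View pics/w6.png

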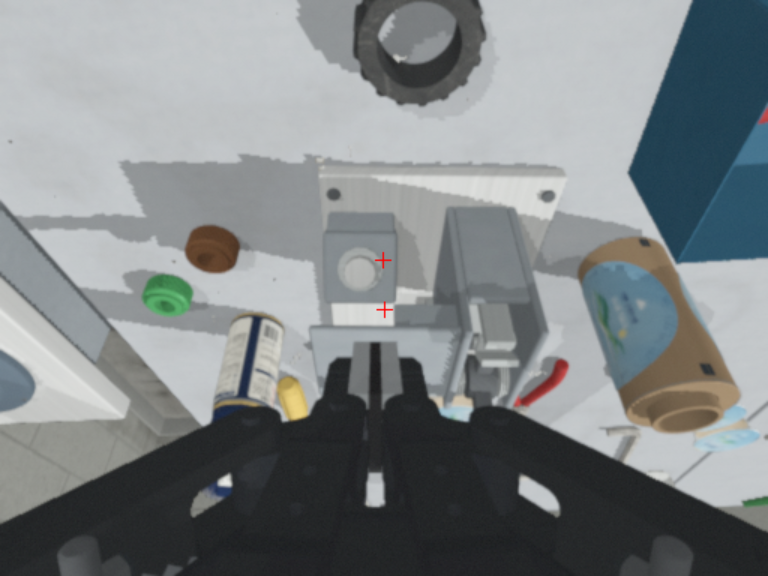

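The wrist view shows the button at (358,270)/1.5, left of the guard's middle. The guard's front edge runs from (310,330) to (462,330)/1.5. I'll solve for the guard and button positions together using the given 12/50 mm relation.

```bash
cat > b.py <<'E'
from plan import *
import pickle
from scipy.optimize import least_squares
r=pickle.load(open('ray.pkl','rb'))
def f(u):
    y,z,bx,dx=u
    b=T(v,(bx,y-.012,z-.05))
    e=[proj('wrist',b)[0]-[238.7,180]]
    for x,c in ((-.115,310/1.5),(-.023,462/1.5)): e.append(proj('wrist',T(v,(x+dx,y,z)))[0]-[c,327/1.5])
    o,d=r['trigger_top'];e.append(((np.eye(3)-np.outer(d,d))@(b-o))/.0008)
    e.append([dx/.002])
    return np.concatenate(e)
s=least_squares(f,[.178,.1125,-.08,0],x_scale=.01);print(s.x,"button",s.x[2],s.x[0]-.012,s.x[1]-.05);print(np.round(s.fun,1))
E
python3 b.py
```

```text
[ 0.1667  0.1149 -0.0852  0.0008] button -0.08523525833145049 0.15467183498008766 0.0648920606888599
[ 0.7  3.2 -0.9 -1.4  0.8 -1.4 -0.6  0.1 -0.   0.4]
```

```bash
python3 -c "
from plan import *
step((-.085,.194,.111),ori(0,40))
"
```

```text
travel [-0.008, -0.0095, 0.1156] turn [0.0058, -0.09, 0.0029] world [0.5176 0.2198 0.111 ] dist 0.11624583639154318
```

Emit:
apply_moves:
  turn:
    - [0,-0.09,0]
    - [0,-0.09,0]
    - [0,-0.09,0]
    - [0,-0.09,0]
    - [0,-0.09,0]
    - [0,-0.09,0]
    - [0,-0.09,0]
  travel:
    - [-0.004,-0.009,0.02]
    - [-0.006,-0.009,0.05]
    - [-0.008,-0.009,0.08]
    - [-0.008,-0.009,0.1]
    - [-0.008,-0.009,0.116]
    - [-0.008,-0.009,0.116]
    - [-0.008,-0.009,0.116]
  gripper: [0,0,0,0,0,0,0]

```text
clock: 21.45
tool_pos: [0.5172, 0.2191, 0.1096]
orientation: [1.911, 1.738, -0.697]
wrist_force: [0.3, 0.2, 1.0]
opening: -0.0
grasp_force: 0.0
```

```bash
python3 -c "
from plan import *
here();read_camera('wrist')
for n in ('trigger_top','guard'):
    l=place_of('wrist',n);print(n,[(np.round(q['pixel'],1).tolist(),round(q['score'],2)) for q in l[:2]])
print(proj('wrist',T(v,(-.085,.155,.065))))
for k in (.025,.01,-.006): step((-.085,.155+k*np.sin(.61),.065+k*np.cos(.61)),ori(0,40))
"
```

```text
t 21.45 tester [-0.0853  0.1932  0.1096] open -1.7309988621281563e-05 gf 0.0 F [0.291  0.2254 1.0431] q [-0.8984  0.6831  0.2589  1.692   0.3432  1.3033 -0.9292]
trigger_top [([246.2, 203.0], 0.88)]
guard []
[[248.7753 207.4369]]
travel [-0.0038, -0.0001, 0.035] turn [0.0062, 0.0003, 0.0045] world [0.5151 0.1952 0.0855] dist 0.03524320792509549
travel [-0.0024, -0.0001, 0.05] turn [0.0062, 0.0003, 0.0045] world [0.5142 0.1867 0.0732] dist 0.05004197896074498
travel [-0.001, -0.0002, 0.0659] turn [0.0062, 0.0003, 0.0045] world [0.5133 0.1776 0.0601] dist 0.0659276624439811
```

Emit:
apply_moves:
  turn:
    - [0,0,0]
    - [0,0,0]
    - [0,0,0]
    - [0,0,0]
    - [0,0,0]
  travel:
    - [-0.002,0,0.012]
    - [-0.002,0,0.024]
    - [-0.002,0,0.036]
    - [-0.002,0,0.048]
    - [-0.002,0,0.048]
  gripper: [0,0,0,0,0]

```text
clock: 22.02
tool_pos: [0.5118, 0.183, 0.0713]
orientation: [1.909, 1.736, -0.707]
wrist_force: [-0.2, -0.7, -0.3]
opening: -0.0
grasp_force: 0.0
```

Emit:
apply_moves:
  turn:
    - [0,0,0]
    - [0,0,0]
    - [0,0,0]
    - [0,0,0]
  travel:
    - [0,0,0.003]
    - [0,0,0.006]
    - [0,0,0.009]
    - [0,0,0.009]
  gripper: [0,0,0,0]

```text
clock: 22.35
tool_pos: [0.5127, 0.1804, 0.066]
orientation: [1.909, 1.738, -0.7]
wrist_force: [-0.9, -0.2, 0.0]
opening: 0.0001
grasp_force: 0.0
```

Emit:
apply_moves:
  turn:
    - [0,0,0]
    - [0,0,0]
    - [0,0,0]
  travel:
    - [0,0,0.003]
    - [0,0,0.005]
    - [0,0,0.005]
  gripper: [0,0,0]

```text
clock: 22.6
tool_pos: [0.5129, 0.1788, 0.0632]
orientation: [1.909, 1.74, -0.696]
wrist_force: [-0.9, 3.2, 5.5]
opening: -0.0
grasp_force: 2.8
```

```bash
python3 -c "
from plan import *
here()
for k in (0,-.008): step((-.085,.157+k*np.sin(.61),.065+k*np.cos(.61)),ori(0,40))
"
```

```text
t 22.6 tester [-0.0855  0.1527  0.0632] open -3.7630445776265765e-05 gf 2.8156855003908277 F [-0.9177  3.2006  5.4529] q [-0.8656  0.7148  0.2651  1.779   0.3663  1.1773 -0.9443]
travel [0.0021, 0.0005, -0.0041] turn [0.005, 0.0019, 0.0052] world [0.5139 0.183  0.065 ] dist 0.004637660517206726
travel [0.0028, 0.0005, 0.0039] turn [0.005, 0.0019, 0.0052] world [0.5134 0.1784 0.0584] dist 0.0048373366228863035
```

The force lies along the button axis, so this is the button. Pressing through.

Emit:
apply_moves:
  turn:
    - [0,0,0]
    - [0,0,0]
    - [0,0,0]
    - [0,0,0]
  travel:
    - [0,0,0.003]
    - [0,0,0.006]
    - [0,0,0.008]
    - [0,0,0.008]
  gripper: [0,0,0,0]

```text
clock: 22.93
tool_pos: [0.5126, 0.1743, 0.0569]
orientation: [1.909, 1.741, -0.695]
wrist_force: [-1.3, 5.5, 6.6]
opening: 0.0002
grasp_force: 4.3
```

```bash
python3 -c "
from plan import *
here()
im=read_camera('scene')
print([(np.round(q['pixel']).tolist(),round(q['score'],2)) for q in place_of('scene','handle')[:2]],proj('scene',T(v,(-.055,-.03,.105))))
"
```

```text
t 22.9333 tester [-0.0854  0.1483  0.0569] open 0.00020342696740958518 gf 4.297670256346464 F [-1.2504  5.4768  6.6191] q [-0.8613  0.7203  0.2656  1.7885  0.369   1.1602 -0.9465]
[([249.0, 190.0], 0.7)] [[250.1205 188.996 ]]
```

The striker fired: the handle is now down at scene (249,190), matching the predicted lid-contact position. I'm backing off along the tool axis.

Emit:
apply_moves:
  turn:
    - [0,0,0]
    - [0,0,0]
    - [0,0,0]
    - [0,0,0]
    - [0,0,0]
    - [0,0,0]
    - [0,0,0]
    - [0,0,0]
  travel:
    - [0.001,0,-0.01]
    - [0.002,0,-0.03]
    - [0.002,0,-0.06]
    - [0.002,0,-0.09]
    - [0.002,0,-0.12]
    - [0.002,0,-0.15]
    - [0.002,0,-0.17]
    - [0.002,0,-0.17]
  gripper: [0,0,0,0,0,0,0,0]

```text
clock: 23.7
tool_pos: [0.5235, 0.287, 0.1874]
orientation: [1.909, 1.743, -0.689]
wrist_force: [0.2, 0.3, -0.4]
opening: 0.0001
grasp_force: 0.0
```

```bash
python3 -c "
from plan import *
here()
a=read_camera('scene');b=read_camera('top')
for n in ('handle','carriage_knob','spray_can','union_ring','film_roll'):
    for c in ('scene','top'): print(c,n,[(np.round(q['pixel']).tolist(),round(q['score'],2)) for q in place_of(c,n)[:1]])
S=lambda i,x,y,w,h:cv2.resize(i[y:y+h,x:x+w],(400,300),interpolation=cv2.INTER_CUBIC)
cv2.imwrite('pics/end.png',np.vstack([np.hstack([S(a,130,120,200,150),S(b,160,130,200,150)]),np.hstack([cv2.resize(a,(400,300)),cv2.resize(b,(400,300))])]))
"
```

```text
t 23.7 tester [-0.0857  0.2615  0.1874] open 6.508508844517854e-05 gf 0.0 F [ 0.1721  0.299  -0.446 ] q [-0.9481  0.6562  0.2515  1.5207  0.3152  1.5059 -0.9041]
scene handle [([252.0, 189.0], 0.94)]
top handle [([262.0, 198.0], 0.71)]
scene carriage_knob [([256.0, 211.0], 0.96)]
top carriage_knob [([269.0, 207.0], 0.83)]
scene spray_can [([214.0, 246.0], 0.74)]
top spray_can [([244.0, 256.0], 0.75)]
scene union_ring [([161.0, 184.0], 0.79)]
top union_ring [([144.0, 195.0], 0.73)]
scene film_roll [([249.0, 176.0], 0.79)]
top film_roll [([219.0, 138.0], 0.63)]
```

View pics/end.png

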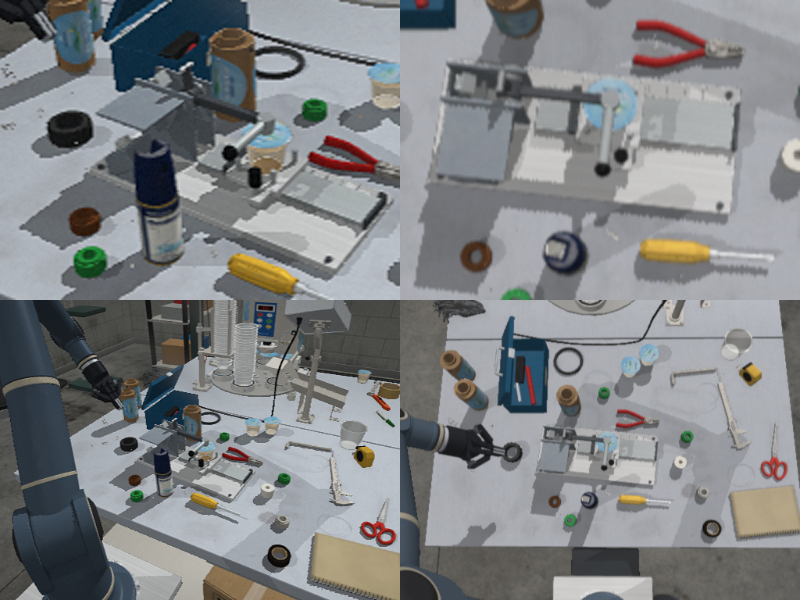

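The end picture shows the striker on the cup's lid (upper right crop, about (610,95)), the carriage at its stop, the nut on the bench at (703,492) in the top view, the bystanders standing where they were, and the robot clear.

```bash
python3 -c "
from plant import *
print(job_done())"
```

```text
the job is handed in; nothing more can be done
None
```

The impact test is done and handed in at about 24 s: arm cocked, nut set flat on the bench clear of the base plate, carriage pushed to its stop, trigger pressed and released; the last pictures show the striker down on the lid and the bystanders not visibly moved.

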